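# Set the end float of a solder reel on its upright stand

### The arm

A 6-joint arm with a two-finger parallel gripper is mounted at the origin on the work surface. World frame = base frame: x ahead of the robot, y to its left, z up, the work surface at z = 0. Lengths are in m, angles in rad, forces in N, time in s.
With the tool pointing down it reaches from about 0.3 to 0.775 m from the base axis. Payload 14.6 kg.
Tool frame: the origin (TCP) lies between the finger pads, 19 mm behind the fingertips; this is the grasp point; z points along the fingers, y is the line along which they close (so a half turn about z gives the same grasp; the last joint's range is limited). The gripper opens to 94 mm and grips with 3 to 60 N. Pads are 16 mm wide; open, the fingers measure 119 mm over their backs; the gripper's body (75 mm by 177 mm) begins 78 mm behind the grasp point.
Start: joints at [-1.359, 0.3, 1.521, -0, 1.321, -0.067], TCP at [0.151, -0.529, 0.224] pointing down, gripper open.
Joint ranges: [-3.03, 3.03], [-0.79, 2.21], [0.23, 2.52], [-1.04, 4.18], [0, 3.07], [-2.55, 2.55]. Speed limits (rad/s): [2.22, 2.22, 2.57, 3.14, 3.14, 3.14].

### API

Orientations are given as [roll, pitch, yaw] about the fixed x, y, z axes, in that order (R = Rz(yaw) Ry(pitch) Rx(roll)).
In Python, from station import status, vision, order, silhouettes gives the robot as it stands. The module is installed in compiled form; this text tells all that it offers.
- The arm moves only by the shell command python3 -m pendant 'ROWS' [FORCE]. ROWS is JSON, one flat list of numbers, 7 for each row, row after row: the shift along the tool's x, y, z in units of 500 mm (1.0 is 500 mm), then the turn, a rotation vector about the tool's x, y, z in units of 90 degrees (1.0 is 90 degrees), then the opening, from -1 (shut) to 1 (fully open). A call has 1 to 12 rows; each row is the pose to reach, as a shift and turn from the pose commanded when the call began, along the tool's axes at that moment; what a row does not reach only later rows make up. A row lasts 1/10 s, in which the tool goes at most 50 mm and 8.59 degrees, less where a joint would pass 70% of its speed; a pose out of reach is approached as far as the arm can. A call with a number of a shift or a turn outside -1 to 1 is refused whole. A call with a gripper value outside its range is refused whole. The fingers move at their own pace and stop on an object; FORCE is the grip in N (left out, the last holds). Time passes only in rows, so rows that repeat a pose let the fingers close. It gives the time, the measured TCP pose, the force, the opening and the grip force at its end, in the units of the state.
- status.get_obs(): the state, without advancing time (a new reading comes with each control period).
- vision.camera(name): name is "scene" or "top"; returns a dict with "pixels" (480x640x3 uint8, red, green, blue), "K" (3x3 intrinsics, pixels), "R" (3x3) and "t" (3): a world point X has camera coordinates R X + t. Camera axes: x right, y down, z forward; pixel columns grow to the right and rows downward; lengths in m; the calibration is good to about 2 mm. A picture is of the moment at which its call begins. There is no depth.
- order.hand_in(): hands the job in; it is judged then, once.
Trained networks look in a picture, given as the dict that the camera call returned (one of the last four; its "shot" number tells which), for a name from the list of things; names that differ only in an ending like _2 or _b are one class to them, and where a whole thing is asked for, a point or a joint stands for the part that bears it (a point fixed in the world has none). Each returns a list of dicts, best first, with "score" (0 to 1); they miss things now and then, are a little off and sometimes report something else, mostly with a low value. They report only what shows in the picture. A call takes as long as a camera call. They do not tell look-alikes from the thing itself.
- silhouettes(target, picture): "region" (480x640 bool, what is visible of it) and "extent" ([left, top, right, bottom] in pixels, round what is visible of it).
The state is a dict: "time_s": time; "qpos": joint angles; "joint_vel": joint speeds; "tau": joint torques, N m; "ee_pos": TCP position; "eef_rot": TCP orientation; "force": force on the tool from outside, world axes, zero at the start; "moment": the same for the moment, N m; "grip_width": finger opening in m; "grip_force": force on a finger pad.
Only numpy, scipy, OpenCV 4.12 (cv2) and the standard library are available. Lean on these libraries where they do the work, as an engineer would, in place of code of your own. Each camera call takes 0.05 s, during which the arm holds its last target. There are 200 camera calls.

### The job

The nut over the reel of silver solder is only started on its thread: screw that knurled nut down (clockwise) until it bottoms out on the reel, then back it off a quarter turn so that the reel can run freely. Finish still gripping the nut there, without letting go, so that a colleague can tighten its lock screw. Leave the nut of the red wire reel and the other things on the bench as they are.

Things in the scene. Friction and masses are not known exactly. Their poses are not given: they have to be found in the camera images.
- solder_stand: Stand with the reel of bare silver solder (pale flanges), fixed: grey base 150 x 110 x 16 mm; upright 16 mm spindle, threaded on top, its end 118 mm above the bench; reel 64 mm across, its top 74 mm above the bench; strand guide (post with eye, 66 mm high) 74 mm from the spindle along the stand's own -x. Origin on the bench, on the spindle's axis; z up.
- solder_nut: The solder reel's aluminium nut, started on the spindle's thread. Collar 42 mm across, 9 mm high, with a tiny lock screw in its side; above it the knurled grip, 34 mm across, 24 mm high, to be gripped at any yaw. The spindle's end stands up to 11 mm above it. Origin on the axis at its underside (74 mm above the bench when bottomed); x points to its red paint mark and turns with it.
- solder_nut_top (a point): Point on the axis of the solder reel's nut, in the plane of its top face, 33 mm above its underside: 107 mm above the bench when the nut is bottomed, 4 mm more for each full turn it is undone. The knurled grip reaches from here 24 mm down to the wider collar.
- solder_nut_turn (a joint): Turn of the solder reel's nut, rad: 0 = bottomed out on the reel (hard stop, where the fingers slip or the torque rises); grows as it is unscrewed (counter-clockwise from above, about +z), which lifts it 4 mm per turn. Starts between 2.5 and 5.5. Friction about 0.08 N m; it stays where it is left.
- wire_stand: A stand of the same make and size beside it, but with a reel of red wire on black flanges. Fixed; origin on the bench, on its spindle's axis.
- wire_nut_mark (a point): Red paint mark on the top face of the red wire reel's nut, 13.5 mm from that spindle's axis and about 108 mm above the bench. That nut is of the same make and can turn if touched; it is to stay as it is.
- flux_jar: Small amber jar with a white cap, 48 mm across, 38 mm high, loose on the bench. Origin at the centre of its underside.
- parts_tray: Flat aluminium tray of small components, 95 x 140 x 18 mm, loose on the bench. Origin at the centre of its underside.
- pliers: Long-nose pliers with red handles, 165 mm long, 15 mm high, lying loose on the bench. Origin on the bench, 8 mm from the pivot towards the handles; x axis towards the jaws.
Mind the look-alikes: they are no part of the job. Leave any purple look-alike of the solder_stand alone.

How it is judged:
On the way:
1. the solder reel's nut is screwed down until it bottoms out (value of joint solder_nut_turn below 0.12 rad), for 0.1 s.
At the end, for the whole second after the job is handed in: After bottoming (within 0.12 rad of the stop) the solder reel's nut stands a quarter turn back (1.27 to 1.87 rad), still, gripped by the fingers (over 4 N, TCP within 25 mm of its axis); the other nut is not turned (mark within 5 mm); jar, tray and pliers are within 20 mm of their places (value of joint solder_nut_turn between 1.27 and 1.87 rad and velocity of joint solder_nut_turn between -0.05 and 0.05 rad/s and contact force between the fingers and solder_nut above 4 N and horizontal distance between the grasp point and solder_nut_top below 0.025 m and distance of wire_nut_mark from where it was at the start of the episode below 0.005 m and distance of each of flux_jar, parts_tray, pliers from where it was at the start of the episode below 0.02 m); the arm keeps its last pose, push and grip.
It fails at once if the red wire reel's nut is turned (distance of wire_nut_mark from where it was at the start of the episode above 0.008 m).
It fails at once if the jar, the tray or the pliers are pushed away (distance of any of flux_jar, parts_tray, pliers from where it was at the start of the episode above 0.03 m).
It also fails if it takes over 54 s, if anything falls off the work surface, if the arm or the gripper's body presses on something with over 40 N, if the wrist force passes 120 N, or if a joint passes its speed limit or range.

## Working session

There is one attempt and no reset: what is moved stays moved. The work goes in short steps, Python scripts to look and compute and a shell command to move; the robot and the scene stay as the last step left them, time stands still between calls to the robot, and variables do not carry over. Pictures are saved under pics/ and viewed, at most 10 in all, crops included, and the job is handed in when it is done.

```bash
mkdir -p pics; python3 - <<'E'
from station import status, vision, silhouettes
import cv2,numpy as np
o=status.get_obs();print({k:np.round(v,3).tolist() for k,v in o.items()})
for n in("scene","top"):
    p=vision.camera(n);cv2.imwrite(f"pics/{n}1.png",p["pixels"][:,:,::-1])
    print(n,p["K"].tolist(),np.round(p["R"],3).tolist(),np.round(p["t"],3).tolist())
    for t in("solder_nut","solder_stand"):
        for d in silhouettes(t,p): 
            ys,xs=np.nonzero(d["region"]);print(t,round(d["score"],2),d["extent"],xs.mean(),ys.mean())
E
```

```text
{'time_s': 0.0, 'qpos': [-1.359, 0.3, 1.522, 0.0, 1.321, -0.067], 'joint_vel': [-0.001, -0.0, -0.0, -0.001, 0.001, 0.0], 'tau': [-0.001, -53.181, -35.274, 0.071, 0.024, -0.0], 'ee_pos': [0.151, -0.529, 0.224], 'eef_rot': [-3.14, -0.0, 0.279], 'force': [0.319, 0.663, -1.024], 'moment': [0.009, -0.007, 0.043], 'grip_force': 0.0, 'grip_width': 0.094}
scene [[464.8133347208948, 0.0, 318.6649113255668], [0.0, 464.8133347208948, 231.0159501188908], [0.0, 0.0, 1.0]] [[0.185, 0.983, 0.01], [0.538, -0.093, -0.838], [-0.822, 0.16, -0.546]] [-0.111, -0.241, 1.526]
solder_nut 0.87 [222.0, 218.1, 239.3, 240.6] 229.9047619047619 229.54285714285714
solder_nut 0.55 [313.8, 203.2, 330.7, 226.4] 321.37820512820514 216.3397435897436
solder_stand 0.63 [286.4, 199.9, 352.7, 265.5] 319.6038582323912 238.4988784208165
solder_stand 0.55 [204.7, 216.8, 263.2, 282.9] 232.28364222401288 253.66277195809832
top [[547.2362571268031, 0.0, 325.5757013748642], [0.0, 547.2362571268031, 244.57318298737172], [0.0, 0.0, 1.0]] [[-0.002, -1.0, -0.001], [-0.979, 0.002, -0.205], [0.205, 0.0, -0.979]] [0.021, 0.612, 1.147]
solder_nut 0.69 [317.8, 276.9, 336.1, 292.3] 324.09154929577466 285.84507042253523
solder_nut 0.5 [412.8, 263.9, 431.4, 280.6] 421.20472440944883 271.3346456692913
solder_stand 0.74 [298.8, 256.3, 358.2, 333.3] 327.87184284377923 293.4072341752417
solder_stand 0.66 [392.5, 246.2, 448.3, 317.6] 417.050200184786 282.3292269787496
```

View pics/scene1.png

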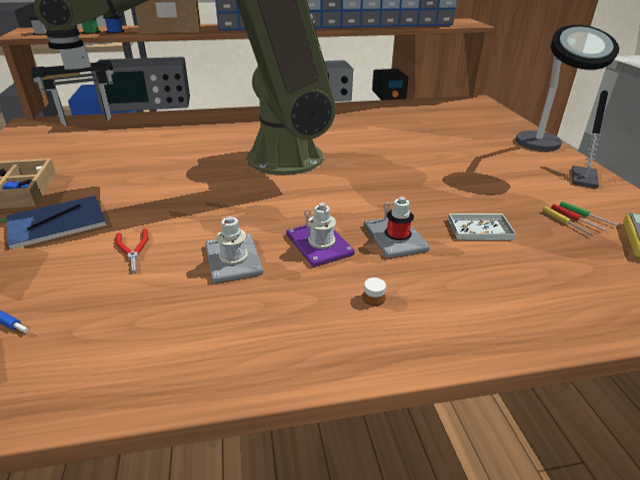

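View pics/top1.png

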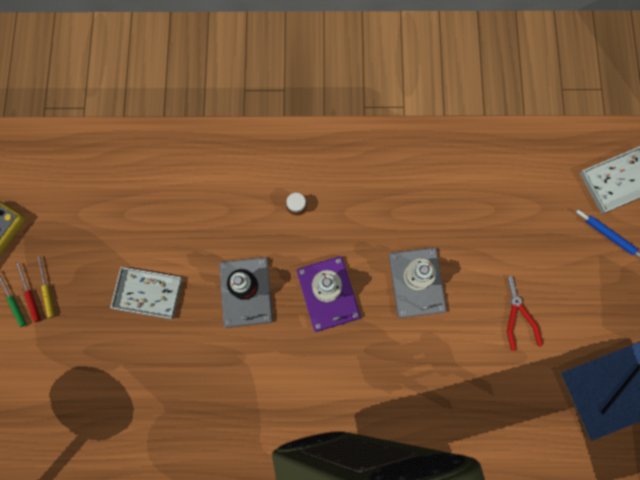

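```bash
cat > h.py <<'E'
import numpy as np,cv2
def P(p): return p["K"]@np.c_[p["R"],p["t"]]
def tri(ps,pt,uvs):
    X=cv2.triangulatePoints(P(ps),P(pt),np.array(uvs[0],float),np.array(uvs[1],float)); return (X[:3]/X[3]).ravel()
def proj(p,X):
    x=P(p)@np.r_[X,1]; return x[:2]/x[2]
E
python3 - <<'E'
from station import vision
from h import *
s=vision.camera("scene");t=vision.camera("top")
print(tri(s,t,[(229.9,229.5),(421.2,271.3)]),"purple",tri(s,t,[(321.4,216.3),(324.1,285.8)]))
a=cv2.resize(s["pixels"][205:285,190:280],None,fx=5,fy=5,interpolation=2)[:400,:400]
b=cv2.resize(t["pixels"][240:320,380:460],None,fx=5,fy=5,interpolation=2)
cv2.imwrite("pics/c1.png",np.hstack([a,b])[:,:,::-1])
E
```

```text
[ 0.54762272 -0.18507072  0.08804763] purple [0.51736386 0.02219972 0.08186251]
```

View pics/c1.png

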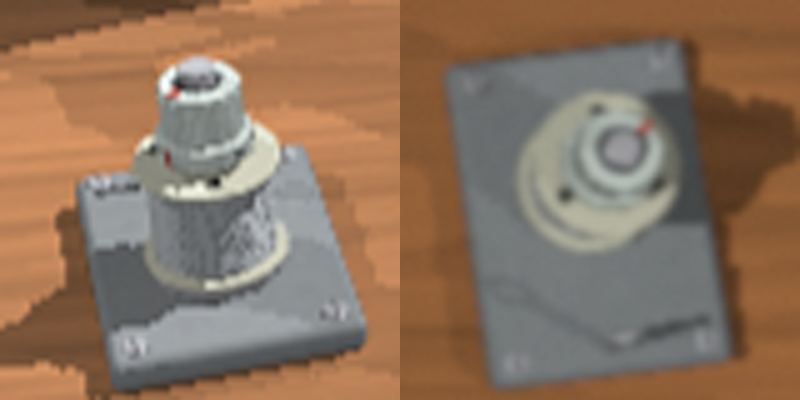

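```bash
python3 - <<'E'
from station import vision,status
from h import *
s=vision.camera("scene");t=vision.camera("top")
def back(p,uv,z):
    C=-p["R"].T@p["t"];d=p["R"].T@np.linalg.inv(p["K"])@np.r_[uv,1];return C+d*(z-C[2])/d[2]
print("top",back(t,(424.5,269.6),.118),"scene",back(s,(229.3,218.2),.118),"tri",tri(s,t,[(229.3,218.2),(424.5,269.6)]))
for z in(.108,.110): print("mark",z,back(t,(429.0,264.6),z),back(s,(224.7,222.9),z))
# predict outline
for X in([.547,-.187,.118],[.547,-.187,.110]): print(proj(s,X),proj(t,X))
E
```

```text
top [ 0.54646559 -0.18664699  0.118     ] scene [ 0.5503042  -0.18384792  0.118     ] tri [ 0.5467964  -0.18567521  0.11625709]
mark 0.108 [ 0.55874818 -0.1983874   0.108     ] [ 0.55121805 -0.19439806  0.108     ]
mark 0.11 [ 0.55840644 -0.19800518  0.11      ] [ 0.55447725 -0.19426096  0.11      ]
[227.74459346 217.52518119] [424.65903342 269.34697009]
[228.10935804 220.74543635] [423.98811516 269.9568571 ]
```

```bash
python3 -m pendant '[0.951,-0.441,0,0,0,-1,1, 0.951,-0.441,0,0,0,-1,1, 0.951,-0.441,0,0,0,-1,1, 0.951,-0.441,0,0,0,-1,1, 0.951,-0.441,0,0,0,-1,1, 0.951,-0.441,0,0,0,-1,1, 0.951,-0.441,0,0,0,-1,1, 0.951,-0.441,0,0,0,-1,1, 0.951,-0.441,0,0,0,-1,1, 0.951,-0.441,0,0,0,-1,1, 0.951,-0.441,0,0,0,-1,1, 0.951,-0.441,0,0,0,-1,1]' 25
python3 -m pendant '[0,0,0,0,0,-0.095,1,0,0,0,0,0,-0.19,1,0,0,0,0,0,-0.285,1,0,0,0,0,0,-0.38,1,0,0,0,0,0,-0.475,1,0,0,0,0,0,-0.57,1,0,0,0,0,0,-0.665,1,0,0,0,0,0,-0.76,1,0,0,0,0,0,-0.855,1,0,0,0,0,0,-0.95,1,0,0,0,0,0,-1,1]'
python3 -c "
from station import status;o=status.get_obs();print(o['qpos'],o['ee_pos'],o['eef_rot'])"
```

```text
time_s: 1.7
ee_pos: [0.5494, -0.1837, 0.2238]
eef_rot: [-3.141, -0.0, 1.855]
force: [0.0, -0.6, 0.2]
grip_width: 0.0939
grip_force: 0.0
time_s: 2.8
ee_pos: [0.547, -0.1869, 0.2243]
eef_rot: [-3.142, -0.0, -2.86]
force: [0.2, -0.7, 0.2]
grip_width: 0.0937
grip_force: 0.0
[-3.92499978e-01  3.62600629e-01  1.43776623e+00 -1.64688045e-04
  1.34128235e+00 -2.24506347e+00] [ 0.54701848 -0.1868863   0.22432271] [-3.14150269e+00 -1.44304836e-04 -2.85978803e+00]
```

```bash
python3 -m pendant '[0,0,0.05,0,0,-0.06,1, 0,0,0.1,0,0,-0.12,1, 0,0,0.15,0,0,-0.12,1, 0,0,0.2,0,0,-0.12,1, 0,0,0.22,0,0,-0.12,1, 0,0,0.233,0,0,-0.12,1, 0,0,0.233,0,0,-0.12,1]'
python3 - <<'E'
from station import status,vision
from h import *
o=status.get_obs();print(o['qpos'],o['ee_pos'],o['eef_rot'])
s=vision.camera("scene");t=vision.camera("top")
a=cv2.resize(s["pixels"][180:280,180:280],None,fx=4,fy=4,interpolation=2)
b=cv2.resize(t["pixels"][220:320,370:470],None,fx=4,fy=4,interpolation=2)
cv2.imwrite("pics/c2.png",np.hstack([a,b])[:,:,::-1])
E
```

```text
time_s: 3.5
ee_pos: [0.5476, -0.1863, 0.1079]
eef_rot: [3.142, -0.0, -2.675]
force: [-0.3, -0.1, 0.2]
grip_width: 0.0938
grip_force: 0.0
[-3.91195823e-01  4.80236789e-01  1.55684267e+00 -2.40197419e-05
  1.10459759e+00 -2.42828470e+00] [ 0.54763539 -0.18628902  0.10786584] [ 3.14154287e+00 -7.14498380e-05 -2.67528930e+00]
```

View pics/c2.png

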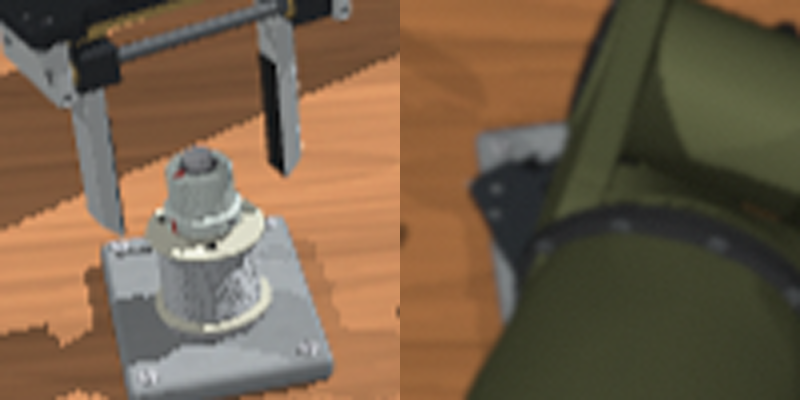

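The fingers straddle the nut: tips at crop (120,232) and (285,172), and their midpoint falls on the knurled grip at about (203,203). I'll close now.

```bash
python3 -m pendant '[0,0,0,0,0,0,0,0,0,0,0,0,0,-0.3,0,0,0,0,0,0,-0.6,0,0,0,0,0,0,-0.6,0,0,0,0,0,0,-0.6,0,0,0,0,0,0,-0.6,0,0,0,0,0,0,-0.6,0,0,0,0,0,0,-0.6]' 20
python3 -c "
from station import status;o=status.get_obs();print(o['force'],o['moment'],o['ee_pos'],o['eef_rot'])"
```

```text
time_s: 4.4
ee_pos: [0.5476, -0.1855, 0.1076]
eef_rot: [3.14, -0.0, -2.674]
force: [-8.0, 16.2, 4.0]
grip_width: 0.0338
grip_force: 19.6
[-7.98214992 16.19971606  3.96260787] [3.18028229 1.34858443 0.0691022 ] [ 0.54760138 -0.18553278  0.10763797] [ 3.14046497e+00 -2.84009821e-04 -2.67432076e+00]
```

```bash
python3 -m pendant '[0,0.001,0,0,0,0,-0.6,0,0.002,0,0,0,0,-0.6,0,0.002,0,0,0,0,-0.6]' 20
python3 -c "
from station import status;o=status.get_obs();print(o['force'],o['moment'],o['ee_pos'],o['eef_rot'])"
```

```text
time_s: 4.7
ee_pos: [0.5475, -0.1852, 0.1079]
eef_rot: [-3.141, 0.0, -2.674]
force: [-0.7, -1.0, 0.7]
grip_width: 0.0339
grip_force: 20.0
[-0.70697085 -1.00041406  0.73503485] [-0.13348882 -0.1416799  -0.00395623] [ 0.54746266 -0.18515547  0.10786371] [-3.14103638e+00  1.76078609e-04 -2.67425940e+00]
```

```bash
python3 -m pendant '[0,0,0,0,0,0.09,-0.6,0,0,0,0,0,0.18,-0.6,0,0,0.001,0,0,0.27,-0.6,0,0,0.001,0,0,0.36,-0.6,0,0,0.001,0,0,0.45,-0.6,0,0,0.001,0,0,0.54,-0.6,0,0,0.001,0,0,0.63,-0.6,0,0,0.001,0,0,0.72,-0.6,0,0,0.002,0,0,0.81,-0.6,0,0,0.002,0,0,0.9,-0.6,0,0,0.002,0,0,1,-0.6,0,0,0.002,0,0,1,-0.6]'
python3 - <<'E'
from station import status,vision
from h import *
o=status.get_obs();print(o['force'],o['moment'],o['eef_rot'],o['qpos'][5])
s=vision.camera("scene")
cv2.imwrite("pics/c3.png",cv2.resize(s["pixels"][180:280,180:280],None,fx=4,fy=4,interpolation=2)[:,:,::-1])
E
```

```text
time_s: 5.9
ee_pos: [0.5476, -0.1843, 0.1068]
eef_rot: [3.141, -0.001, 2.033]
force: [1.2, 6.1, 2.4]
grip_width: 0.0334
grip_force: 20.0
[1.19901681 6.091347   2.4088749 ] [ 1.09145765 -0.24498581 -0.04000127] [ 3.14077626e+00 -9.81851930e-04  2.03267239e+00] -0.8510356850722953
```

View pics/c3.png

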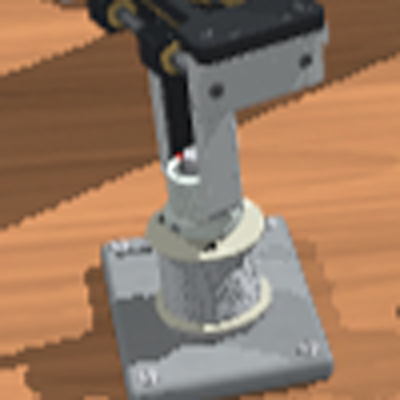

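```bash
python3 -m pendant '[0.0005,0.0005,0,0,0,0.09,-0.6,0.0005,0.0005,0,0,0,0.18,-0.6,0.0005,0.0005,0.001,0,0,0.27,-0.6,0.0005,0.0005,0.001,0,0,0.36,-0.6,0.0005,0.0005,0.001,0,0,0.45,-0.6,0.0005,0.0005,0.001,0,0,0.54,-0.6,0.0005,0.0005,0.001,0,0,0.6,-0.6]'
python3 -c "
from station import status;o=status.get_obs();print(o['force'],o['moment'],o['eef_rot'],o['qpos'][5])"
python3 -m pendant '[0,0,0,0,0,0.09,-0.6,0,0,0,0,0,0.18,-0.6,0,0,0.001,0,0,0.27,-0.6,0,0,0.001,0,0,0.36,-0.6,0,0,0.001,0,0,0.4,-0.6]'
python3 -c "
from station import status;o=status.get_obs();print(o['force'],o['moment'],o['eef_rot'],o['qpos'][5])"
```

```text
time_s: 6.65
ee_pos: [0.5481, -0.1841, 0.1064]
eef_rot: [3.141, -0.001, 1.09]
force: [6.0, 3.8, -1.4]
grip_width: 0.0333
grip_force: 20.0
[ 6.02087264  3.84510548 -1.36715014] [ 0.88736704 -0.98362508  0.13697516] [ 3.14052455e+00 -1.38750632e-03  1.09026793e+00] 0.0919470304203445
time_s: 7.15
ee_pos: [0.5485, -0.1843, 0.106]
eef_rot: [3.141, -0.002, 0.462]
force: [7.1, 3.4, -0.2]
grip_width: 0.0339
grip_force: 20.0
[ 7.05490253  3.43115272 -0.2205686 ] [ 0.6856028  -1.43964035  0.08465531] [ 3.14070038e+00 -2.41308095e-03  4.62069296e-01] 0.7200944932816631
```

```bash
python3 -m pendant '[0.001,0,0,0,0,0.09,-0.6,0.001,0,0,0,0,0.18,-0.6,0.001,0,0.001,0,0,0.27,-0.6,0.001,0,0.001,0,0,0.36,-0.6,0.001,0,0.001,0,0,0.4,-0.6]'
python3 -c "
from station import status;o=status.get_obs();print(o['force'],o['moment'],o['eef_rot'],o['qpos'][5])"
python3 -m pendant '[0,0,0,0,0,0.09,-0.6,0,0,0,0,0,0.18,-0.6,0,0,0,0,0,0.27,-0.6,0,0,0.001,0,0,0.36,-0.6]'
python3 -c "
from station import status;o=status.get_obs();print(o['force'],o['moment'],o['eef_rot'],o['qpos'][5])"
```

```text
time_s: 7.65
ee_pos: [0.5487, -0.1846, 0.1055]
eef_rot: [3.141, -0.002, -0.166]
force: [5.6, -2.2, 0.2]
grip_width: 0.0335
grip_force: 20.0
[ 5.59314866 -2.22138802  0.18410693] [-0.00307685 -1.01342465  0.12127908] [ 3.14143975e+00 -2.26559246e-03 -1.66477164e-01] 1.3490653840447924
time_s: 8.05
ee_pos: [0.5486, -0.185, 0.105]
eef_rot: [-3.141, -0.002, -0.732]
force: [3.7, -3.4, 1.2]
grip_width: 0.0333
grip_force: 20.0
[ 3.73216415 -3.39926826  1.1604086 ] [-0.50081966 -0.7232176   0.04384042] [-3.14095916e+00 -2.36138582e-03 -7.32416799e-01] 1.9149277949612395
```

```bash
python3 -m pendant '[0,0,0,0,0,0.08,-0.6,0,0,0,0,0,0.16,-0.6,0,0,0,0,0,0.24,-0.6,0,0,0.001,0,0,0.32,-0.6,0,0,0.001,0,0,0.32,-0.6]'
python3 - <<'E'
from station import status,vision
from h import *
o=status.get_obs();print(o['force'],o['moment'],o['eef_rot'],o['qpos'][5])
s=vision.camera("scene")
cv2.imwrite("pics/c4.png",cv2.resize(s["pixels"][190:250,200:260],None,fx=7,fy=7,interpolation=2)[:,:,::-1])
E
```

```text
time_s: 8.55
ee_pos: [0.5484, -0.1852, 0.1047]
eef_rot: [-3.141, -0.002, -1.232]
force: [1.3, -5.2, 2.5]
grip_width: 0.0339
grip_force: 20.0
[ 1.34249209 -5.23060009  2.45181962] [-0.88444236 -0.57042824 -0.07735001] [-3.14051944e+00 -1.78425543e-03 -1.23157296e+00] 2.4139965704838446
```

View pics/c4.png

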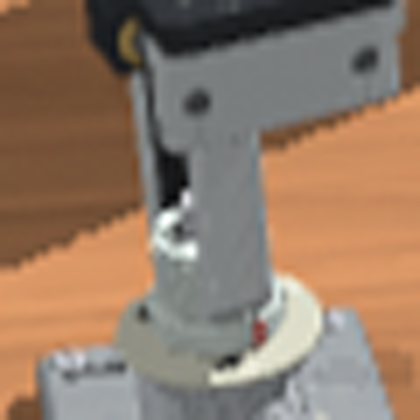

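```bash
python3 -m pendant '[0,0,0,0,0,0,0.3,0,0,0,0,0,0,0.3,0,0,0,0,0,0,0.3,0,0,0,0,0,0,0.3]' 25
python3 -m pendant '[0,0,0,0,0,-0.09,0.3,0,0,0,0,0,-0.18,0.3,0,0,0,0,0,-0.27,0.3,0,0,0,0,0,-0.36,0.3,0,0,0,0,0,-0.45,0.3,0,0,0,0,0,-0.54,0.3,0,0,0,0,0,-0.63,0.3,0,0,0,0,0,-0.72,0.3,0,0,0,0,0,-0.81,0.3,0,0,0,0,0,-0.9,0.3,0,0,0,0,0,-0.95,0.3,0,0,0,0,0,-0.95,0.3]'
python3 -c "
from station import status;o=status.get_obs();print(o['force'],o['moment'],o['qpos'][5])"
python3 -m pendant '[0,0,0,0,0,0,-0.6,0,0,0,0,0,0,-0.6,0,0,0,0,0,0,-0.6,0,0,0,0,0,0,-0.6,0,0,0,0,0,0,-0.6]'
python3 -c "
from station import status;o=status.get_obs();print(o['force'],o['moment'],o['eef_rot'],o['qpos'][5])"
```

```text
time_s: 9.0
ee_pos: [0.5479, -0.1843, 0.1041]
eef_rot: [3.141, 0.0, -1.228]
force: [-0.2, -0.3, 0.5]
grip_width: 0.0602
grip_force: 0.0
time_s: 10.2
ee_pos: [0.5479, -0.1843, 0.1042]
eef_rot: [-3.141, 0.0, 0.265]
force: [-0.3, 0.2, -0.5]
grip_width: 0.0613
grip_force: 0.0
[-0.30552333  0.23796651 -0.50609406] [ 0.00380763 -0.04373833 -0.00344229] 0.918014953994129
time_s: 10.7
ee_pos: [0.548, -0.1846, 0.1043]
eef_rot: [3.141, -0.0, 0.263]
force: [1.0, -0.6, -0.6]
grip_width: 0.0336
grip_force: 25.0
[ 0.95187579 -0.5929437  -0.62523952] [-0.2970194  -0.08856237  0.00053041] [ 3.14122802e+00 -1.30933108e-04  2.62669142e-01] 0.9200093966715147
```

```bash
cat > st.py <<'E'
from station import status
o=status.get_obs();print([round(x,2) for x in [*o['force'],*o['moment'],o['eef_rot'][2],o['qpos'][5]]])
E
R='python3 st.py'
python3 -m pendant '[0,0,0,0,0,0.05,-0.6,0,0,0,0,0,0.1,-0.6]' >/dev/null; $R
python3 -m pendant '[0,0,0,0,0,0.05,-0.6,0,0,0,0,0,0.1,-0.6]' >/dev/null; $R
python3 -m pendant '[0,0,0,0,0,0.05,-0.6,0,0,0,0,0,0.1,-0.6]' >/dev/null; $R
python3 -m pendant '[0,0,0,0,0,0.05,-0.6,0,0,0,0,0,0.1,-0.6]' >/dev/null; $R
python3 -m pendant '[0,0,0,0,0,0.05,-0.6,0,0,0,0,0,0.1,-0.6]' >/dev/null; $R
```

```text
[np.float64(0.76), np.float64(-1.54), np.float64(0.17), np.float64(-0.24), np.float64(-0.12), np.float64(0.06), np.float64(0.1), np.float64(1.08)]
[np.float64(1.55), np.float64(-3.39), np.float64(-0.75), np.float64(-0.26), np.float64(-0.15), np.float64(0.09), np.float64(-0.05), np.float64(1.24)]
[np.float64(1.36), np.float64(-1.23), np.float64(-1.97), np.float64(-0.19), np.float64(-0.24), np.float64(0.06), np.float64(-0.21), np.float64(1.39)]
[np.float64(-5.25), np.float64(-0.19), np.float64(0.19), np.float64(0.09), np.float64(1.06), np.float64(0.46), np.float64(-0.37), np.float64(1.55)]
[np.float64(2.46), np.float64(-1.6), np.float64(0.25), np.float64(-0.33), np.float64(-0.48), np.float64(0.37), np.float64(-0.53), np.float64(1.71)]
```

```bash
python3 -m pendant '[0,0,0,0,0,0.03,-0.6,0,0,0,0,0,0.03,-0.6,0,0,0,0,0,0.03,-0.6]'; python3 st.py
python3 - <<'E'
from station import vision
from h import *
s=vision.camera("scene");a=cv2.resize(s["pixels"][190:250,200:257],None,fx=7,fy=7,interpolation=2);np.save("a.npy",a)
E
python3 -m pendant '[0,0,0,0,0,-0.08,-0.6,0,0,0,0,0,-0.16,-0.6,0,0,-0.001,0,0,-0.25,-0.6,0,0,-0.001,0,0,-0.34,-0.6,0,0,-0.001,0,0,-0.43,-0.6,0,0,-0.001,0,0,-0.52,-0.6,0,0,-0.001,0,0,-0.61,-0.6,0,0,-0.001,0,0,-0.7,-0.6,0,0,-0.002,0,0,-0.79,-0.6,0,0,-0.002,0,0,-0.88,-0.6,0,0,-0.002,0,0,-0.96,-0.6,0,0,-0.002,0,0,-1,-0.6]'
python3 -m pendant '[0,0,0,0,0,0,-0.6,0,0,0,0,0,0,-0.6,0,0,0,0,0,0,-0.6]'; python3 st.py
python3 - <<'E'
from station import vision
from h import *
s=vision.camera("scene");b=cv2.resize(s["pixels"][190:250,200:257],None,fx=7,fy=7,interpolation=2)
cv2.imwrite("pics/c5.png",np.hstack([np.load("a.npy"),b])[:,:,::-1])
E
```

```text
time_s: 12.0
ee_pos: [0.5478, -0.1845, 0.1042]
eef_rot: [3.141, 0.0, -0.568]
force: [-1.6, -1.0, 0.2]
grip_width: 0.0337
grip_force: 25.0
[np.float64(-1.57), np.float64(-1.04), np.float64(0.21), np.float64(-0.1), np.float64(0.25), np.float64(0.24), np.float64(-0.57), np.float64(1.75)]
time_s: 13.25
ee_pos: [0.5479, -0.1849, 0.1053]
eef_rot: [3.141, 0.0, 1.007]
force: [-0.7, -3.7, -0.2]
grip_width: 0.0336
grip_force: 25.0
time_s: 13.55
ee_pos: [0.5479, -0.1848, 0.1053]
eef_rot: [3.141, 0.0, 1.0]
force: [-0.3, -4.8, -1.0]
grip_width: 0.0336
grip_force: 25.0
[np.float64(-0.32), np.float64(-4.84), np.float64(-1.02), np.float64(-1.1), np.float64(0.08), np.float64(0.11), np.float64(1.0), np.float64(0.18)]
```

View pics/c5.png

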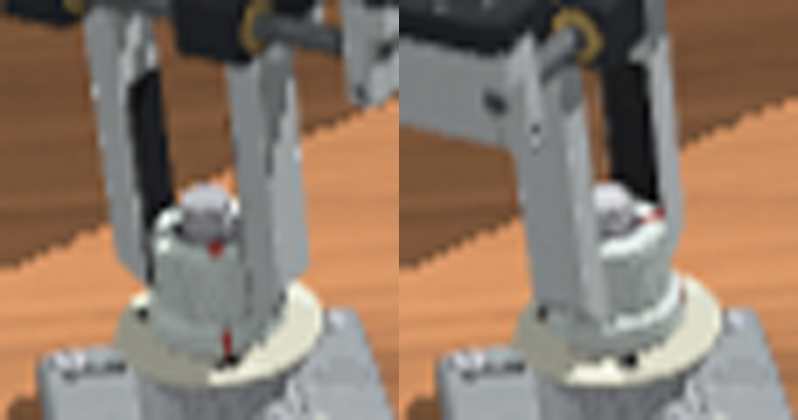

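```bash
python3 - <<'E'
from station import vision,order
from h import *
s=vision.camera("scene")
off=np.array([208,205])/7 # spindle end centre, left crop
def back(uv,z):
    C=-s["R"].T@s["t"];d=s["R"].T@np.linalg.inv(s["K"])@np.r_[uv,1];return C+d*(z-C[2])/d[2]
def px(u,v): return np.array([200+u/7,190+v/7])
for u0,v0 in((207,197),(207,200),(207,203)):
  ax=back(px(u0,v0),.118)
  for (u,v,z) in((216,247,.1072),(256,213,.1082)):
    d=(back(px(u,v),z)-ax)[:2];print(ax[:2].round(4),(np.hypot(*d)*1e3).round(1),np.degrees(np.arctan2(d[1],d[0])).round(1))
E
python3 st.py
```

```text
[ 0.5502 -0.1833] 11.5 6.7
[ 0.5502 -0.1833] 14.6 107.5
[ 0.5519 -0.1833] 9.8 8.2
[ 0.5519 -0.1833] 15.3 113.7
[ 0.5536 -0.1834] 8.1 10.2
[ 0.5536 -0.1834] 16.1 119.3
[np.float64(-0.67), np.float64(-5.24), np.float64(-1.26), np.float64(-1.1), np.float64(0.06), np.float64(0.14), np.float64(1.0), np.float64(0.18)]
```

The left crop has the mark at the front (216,247). The right crop has it at the right (256,213), turned back by about a quarter and still gripped. The stop showed as a moment jump from 0.06 to 0.46 N m, followed by slip. I'm handing in.

```bash
python3 -c "
from station import order
print(order.hand_in())"
```

```text
the job is handed in; nothing more can be done
None
```

I screwed the solder reel's nut down to its stop, backed it off about a quarter turn and handed the job in still gripping it at 25 N; the hand-in returned no verdict.

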